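# Set up the light viewer for the next batch

## Robot

A 6-joint arm with a two-finger parallel gripper is mounted at the origin on the work surface. World frame = base frame: x ahead of the robot, y to its left, z up, the work surface at z = 0. Lengths are in m, angles in rad, forces in N, time in s.
With the tool pointing down it reaches from about 0.25 to 0.775 m from the base axis. Payload 4 kg.
Tool frame: the origin (TCP) lies between the finger pads; the fingertips stand 11 mm ahead of it and the grasp point (between the pads) lies 8 mm behind it (robot.tip_extent is the z of the fingertips in the tool frame, in m); z points along the fingers, y is the line along which they close (so a half turn about z gives the same grasp; the last joint's range is limited). The gripper opens to 94 mm and grips with 3 to 60 N. Pads are 16 mm wide; open, the fingers measure 119 mm over their backs; the gripper's body (75 mm by 177 mm) begins 78 mm behind the grasp point.
Start: joints at [1.138, 0.087, 1.371, -0, 1.684, -0.103], TCP at [0.178, 0.52, 0.217] pointing down, gripper open.
Joint ranges: [-3.1, 3.1], [-0.76, 2.03], [0.27, 2.55], [-1.08, 4.22], [0.17, 2.65], [-2.57, 2.57]. Speed limits (rad/s): [2.79, 2.79, 3.14, 3.14, 3.14, 3.14].

## Interface

Orientations are given as [roll, pitch, yaw] about the fixed x, y, z axes, in that order (R = Rz(yaw) Ry(pitch) Rx(roll)).
In Python, from bench import robot, imaging gives the robot as it stands.
- The arm moves only by the shell command python3 -m pendant 'ROWS'. ROWS is JSON, a list of rows, each a list of 7 numbers: the shift along the world's x, y, z in cm, then the turn, a rotation vector about the world's x, y, z in degrees, then the opening, from 0 (shut) to 1 (fully open). In form: [[dx, dy, dz, ax, ay, az, jaw], ...]. A call has 1 to 8 rows; each row shifts and turns the commanded pose from where the row before left it; what a row does not reach is not made up. A row lasts 1/10 s, in which the tool goes at most 50 mm and 8.59 degrees, less where a joint would pass 70% of its speed; a pose out of reach is approached as far as the arm can. A call is refused whole if a number of a shift passes 5 or a number of a turn 8.59, either way. A call with a gripper value outside its range is refused whole. The fingers move at their own pace and stop on an object; the grip force is fixed at half the most. Time passes only in rows, so rows that do not move let the fingers close. It gives the time, the measured TCP pose, the force, the opening and the grip force at its end, in the units of the state.
- robot.get_obs(): the state, without advancing time (a new reading comes with each control period).
- imaging.snapshot(name): name is "scene" or "top" or "wrist"; returns the picture (480x640x3 uint8, red, green, blue); there is no depth.
- imaging.camera_params(name): a dict with "camera_matrix" (3x3 intrinsics, pixels), "k1" (the pictures are not rectified: a ray, as slopes to the right and down, at radius r is drawn at 1 + k1 r^2 times it, then the intrinsics apply), "R" (3x3) and "t" (3): a world point X has camera coordinates R X + t. Camera axes: x right, y down, z forward; pixel columns grow to the right and rows downward; lengths in m; the calibration is good to about 2 mm. A picture is of the moment at which its call begins: read the wrist's pose just before it. camera_params takes no time and is no camera call; for the wrist camera it gives the pose at the moment of the call.
- robot.close_job(): hands the job in; it is judged then, once.
The state is a dict: "time": time; "joint_positions": joint angles; "qvel": joint speeds; "joint_torque": joint torques, N m; "tool_pos": TCP position; "ee_rot": TCP orientation; "wrist_force": force on the tool from outside, world axes, zero at the start; "wrist_torque": the same for the moment, N m; "width": finger opening in m; "finger_force": force on a finger pad.
Only numpy, scipy, OpenCV 4.12 (cv2) and the standard library are available. Lean on these libraries where they do the work, as an engineer would, in place of code of your own. Each camera call takes 0.05 s, during which the arm holds its last target. There are 200 camera calls.

## Task

Set up the light viewer for the next batch: first move the flat case that lies on the folded back-light panel into the long steel tray, lying flat; then raise the panel, straight up (90 degrees) if the short jar is next, or leaned back to 115 degrees if the tall bottle is next - next is whichever of the two stands on the end of the white two-place stand nearer the robot (the end with the raised lip). Then stand that one and every small flat white-capped pot (two to four of them) upright on the viewer's stage in front of the panel, and leave the other one waiting upright at its end of the stand. Do not knock over or push aside the other things on the bench.

Things in the scene. Friction and masses are not known exactly. Their poses are not given: they have to be found in the camera images.
- viewer: light viewer: fixed grey base 160 (x) by 400 (y) by 40 mm high with a flat white top, which is the stage. Origin at the centre of its underside; x points away from the robot, to the hinge side; z up
- stage (a point): centre of the stage's surface (41 mm above the bench), axes as the viewer's; clear stage once the panel is up: 80 mm towards the robot, 75 mm away (to the hinge), 200 mm to either side
- panel (a joint): angle of the back-light panel (rad): 0 folded flat on the stage (as at the start), grows as its edge nearest the robot is lifted, 1.57 straight up, over 1.57 leaning back away from the robot; stop at 2.4. The hinge is stiff (about 0.6 N m, 3 to 6 N at the tab) and the panel stays where it is left. Panel: aluminium, 145 mm from hinge to free edge, 360 mm wide, 12 mm thick
- panel_hinge (a point): middle of the panel's hinge axis, which runs along the viewer's y, 75 mm beyond the viewer's centre and 41 mm above the bench (at the panel's underside); this point's axes turn with the panel
- panel_tab (a point): grip point on the black tab at the middle of the panel's free edge: 185 mm from the hinge along the panel, 7 mm off its underside plane. Tab 30 mm wide (y), 12 mm thick, from 145 to 197 mm from the hinge; folded, it overhangs the base's front edge. Fingers from above closing along the viewer's y can hold it at every angle, the tab pivoting between the pads
- case: flat closed instrument case, 110 (x) by 42 (y) by 28 mm high, steel and grey, 0.12 kg; origin at the centre of its underside. At the start it lies on the folded panel, 54 mm above the bench
- tray: fixed open steel tray, 230 (x) by 120 (y) by 25 mm high outside, walls and floor 4 mm; origin at the centre of its underside. Tray and stand may be in either order on the robot's right
- stand: fixed white two-place stand, 230 (x) by 90 (y) by 20 mm high; origin at the centre of its underside, x away from the robot. Places 62 mm either side of the centre: the one at -x (nearer the robot, behind a 16 mm high grey lip on the slab's end) is for what is next, the one at +x for what waits
- bottle: tall clear glass bottle, 58 mm across up to 115 mm above its foot, 150 mm high with a narrower neck and black cap, 0.25 kg; origin at the centre of its foot. Stands on one place of the stand
- jar: short squat glass jar, 64 mm across, 80 mm high with a black cap, 0.25 kg; origin at the centre of its foot. Stands on the other place of the stand
- pot0: small squat clear specimen pot with a white screw cap, 52 mm across, 42 mm high, 0.09 kg; origin at the centre of its foot. Stands on the bench at the robot's left; may be absent
- pot1: small squat clear specimen pot with a white screw cap, 52 mm across, 42 mm high, 0.09 kg; origin at the centre of its foot. Stands on the bench at the robot's left; may be absent
- pot2: small squat clear specimen pot with a white screw cap, 52 mm across, 42 mm high, 0.09 kg; origin at the centre of its foot. Stands on the bench at the robot's left; may be absent
- pot3: small squat clear specimen pot with a white screw cap, 52 mm across, 42 mm high, 0.09 kg; origin at the centre of its foot. Stands on the bench at the robot's left; may be absent
- dishes: stack of six closed culture dishes, 90 mm across, 85 mm high; origin at the centre of its foot; to be left alone
- block: aluminium cooling block, 45 by 45 by 40 mm high, standing among the pots; origin at the centre of its foot; to be left alone
- beaker: glass beaker, 70 mm across, 85 mm high; origin at the centre of its foot; to be left alone
- reagent: amber reagent bottle, 60 mm across, 120 mm high; origin at the centre of its foot; to be left alone
Not all that is in view belongs to the job. Leave any turquoise look-alike of the pot2 alone.

How it is judged:
On the way, in this order (a step that is already met when the one before it is completed fails the run):
1. the case lies flat in the tray, let go, while the panel is still folded (x of case in the frame of tray between -0.11 and 0.11 m and y of case in the frame of tray between -0.055 and 0.055 m and z of case in the frame of tray below 0.02 m and angle between case's own z axis and vertical below 0.15 rad and linear speed of case below 0.02 m/s and value of joint panel below 0.15 rad and contact force between the fingers and case below 0.1 N), for 0.2 s.
2. the panel stands, let go, at the angle for what is next: 90 degrees for the jar, 115 for the bottle (within 8 degrees) (velocity of joint panel between -0.05 and 0.05 rad/s and contact force between the fingers and panel below 0.1 N and ((value of joint panel between 1.431 and 1.711 rad and x of bottle in the frame of stand between 0.02 and 0.1 m and y of bottle in the frame of stand between -0.04 and 0.04 m and z of bottle in the frame of stand between 0.01 and 0.035 m and angle between bottle's own z axis and vertical below 0.15 rad) or (value of joint panel between 1.867 and 2.147 rad and x of jar in the frame of stand between 0.02 and 0.1 m and y of jar in the frame of stand between -0.04 and 0.04 m and z of jar in the frame of stand between 0.01 and 0.035 m and angle between jar's own z axis and vertical below 0.15 rad))), for 0.2 s.
At the end, for the whole second after the job is handed in: Case flat in the tray; the one first at the stand's near end and all pots present upright on the stage (centres 5 mm or more inside its edges); the other upright at the stand's far end; panel within 8 degrees of 90 (jar next) or 115 (bottle next); all at rest (x of case in the frame of tray between -0.11 and 0.11 m and y of case in the frame of tray between -0.055 and 0.055 m and z of case in the frame of tray below 0.02 m and angle between each of case, pot0, pot1, pot2, pot3's own z axis and vertical below 0.15 rad and linear speed of each of case, pot0, pot1, pot2, pot3 below 0.02 m/s and velocity of joint panel between -0.05 and 0.05 rad/s and x of pot0 in the frame of stage between -0.075 and 0.075 m and y of pot0 in the frame of stage between -0.195 and 0.195 m and z of pot0 in the frame of stage between -0.008 and 0.012 m and x of pot1 in the frame of stage between -0.075 and 0.075 m and y of pot1 in the frame of stage between -0.195 and 0.195 m and z of pot1 in the frame of stage between -0.008 and 0.012 m and x of pot2 in the frame of stage between -0.075 and 0.075 m and y of pot2 in the frame of stage between -0.195 and 0.195 m and z of pot2 in the frame of stage between -0.008 and 0.012 m and x of pot3 in the frame of stage between -0.075 and 0.075 m and y of pot3 in the frame of stage between -0.195 and 0.195 m and z of pot3 in the frame of stage between -0.008 and 0.012 m and ((value of joint panel between 1.431 and 1.711 rad and x of bottle in the frame of stand between 0.02 and 0.1 m and y of bottle in the frame of stand between -0.04 and 0.04 m and z of bottle in the frame of stand between 0.01 and 0.035 m and angle between each of bottle, jar's own z axis and vertical below 0.15 rad and x of jar in the frame of stage between -0.075 and 0.075 m and y of jar in the frame of stage between -0.195 and 0.195 m and z of jar in the frame of stage between -0.008 and 0.012 m and linear speed of jar below 0.02 m/s) or (value of joint panel between 1.867 and 2.147 rad and x of jar in the frame of stand between 0.02 and 0.1 m and y of jar in the frame of stand between -0.04 and 0.04 m and z of jar in the frame of stand between 0.01 and 0.035 m and angle between each of jar, bottle's own z axis and vertical below 0.15 rad and x of bottle in the frame of stage between -0.075 and 0.075 m and y of bottle in the frame of stage between -0.195 and 0.195 m and z of bottle in the frame of stage between -0.008 and 0.012 m and linear speed of bottle below 0.02 m/s))); the robot touches nothing.
It fails at once if the dishes is knocked over or pushed more than 5 cm (angle between dishes's own z axis and vertical above 0.5 rad or distance of dishes from where it was at the start of the episode above 0.05 m).
It fails at once if the block is knocked over or pushed more than 5 cm (angle between block's own z axis and vertical above 0.5 rad or distance of block from where it was at the start of the episode above 0.05 m).
It fails at once if the beaker is knocked over or pushed more than 5 cm (angle between beaker's own z axis and vertical above 0.5 rad or distance of beaker from where it was at the start of the episode above 0.05 m).
It fails at once if the reagent is knocked over or pushed more than 5 cm (angle between reagent's own z axis and vertical above 0.5 rad or distance of reagent from where it was at the start of the episode above 0.05 m).
Of pot0, pot1, pot2, pot3 only 2 to 4 are there at a start; the rules pass over those that are not, and their reading is None.
At some moment in a run one of pot0, pot1, pot2, pot3 may be knocked a few centimetres aside while the robot is not near it.
It also fails if it takes over 210 s, if anything falls off the work surface, if the arm or the gripper's body presses on something with over 40 N, if the wrist force passes 120 N, or if a joint passes its speed limit or range.

## Working session

There is one attempt and no reset: what is moved stays moved. The work goes in short steps, Python scripts to look and compute and a shell command to move; the robot and the scene stay as the last step left them, time stands still between calls to the robot, and variables do not carry over. Pictures are saved under pics/ and viewed, at most 14 in all, crops included, and the job is handed in when it is done.

```bash
ls; mkdir -p pics; cat > h.py <<'E'
import numpy as np, cv2
from bench import robot, imaging
def snap(n,f):
    im=imaging.snapshot(n); cv2.imwrite('pics/'+f,im[:,:,::-1]); return im
def px2w(n,u,v,z,P=None):
    P=P or imaging.camera_params(n); K=np.array(P['camera_matrix']);R=np.array(P['R']);t=np.array(P['t'])
    d=np.array([(u-K[0,2])/K[0,0],(v-K[1,2])/K[1,1]]); s=d.copy()
    for _ in range(20): s=d/(1+P['k1']*(s@s))
    r=R.T@np.array([s[0],s[1],1]); c=-R.T@t
    return c+r*(z-c[2])/r[2]
def w2px(n,X,P=None):
    P=P or imaging.camera_params(n); K=np.array(P['camera_matrix'])
    c=np.array(P['R'])@np.array(X)+np.array(P['t']); s=c[:2]/c[2]; s=s*(1+P['k1']*(s@s))
    return K[:2,:2]@s+K[:2,2]
E
python3 - <<'E'
from h import *
for n in ['scene','top']: 
    snap(n,n+'0.png'); P=imaging.camera_params(n); print(n,P, -np.array(P['R']).T@P['t'])
print(robot.get_obs())
E
```

```text
pics
scene {'camera_matrix': array([[467.11113702,   0.        , 321.91927247],
       [  0.        , 467.11113702, 234.8503371 ],
       [  0.        ,   0.        ,   1.        ]]), 'k1': -0.09615545522486879, 'R': array([[-0.53568287,  0.84433419, -0.0119847 ],
       [ 0.61737131,  0.38192566, -0.68773938],
       [-0.57610461, -0.37580922, -0.72585874]]), 't': array([ 0.23079908, -0.33386142,  1.43083278])} [1.15406094 0.47035883 0.81173889]
top {'camera_matrix': array([[575.34498886,   0.        , 318.8012724 ],
       [  0.        , 575.34498886, 235.65419029],
       [  0.        ,   0.        ,   1.        ]]), 'k1': -0.09809707269921289, 'R': array([[ 0.01158836, -0.99993231, -0.00104561],
       [-0.9872464 , -0.01127528, -0.1587999 ],
       [ 0.15877736,  0.0028725 , -0.98731023]]), 't': array([0.06660117, 0.52089941, 1.37706359])} [0.29483775 0.06851433 1.44237739]
{'time': 0.1, 'joint_positions': array([ 1.13791889e+00,  8.78869779e-02,  1.37210515e+00, -3.45655727e-05,
        1.68358411e+00, -1.03071409e-01]), 'qvel': array([-0.00203033, -0.00046082, -0.00431858,  0.00029285, -0.00193446,
       -0.00094226]), 'joint_torque': array([ 2.68402640e-03, -3.41249692e+01, -3.03303301e+01,  7.20003177e-02,
        3.04462435e-02, -9.27095039e-05]), 'tool_pos': array([0.1779244 , 0.51992718, 0.21541695]), 'ee_rot': array([-3.13961606e+00, -1.69917560e-04,  2.81178260e+00]), 'wrist_force': array([ 0.67992851, -0.20737581,  0.91631801]), 'wrist_torque': array([0.02307253, 0.00248287, 0.00922107]), 'finger_force': 0.0, 'width': 0.09436038571422406}
```

View pics/top0.png

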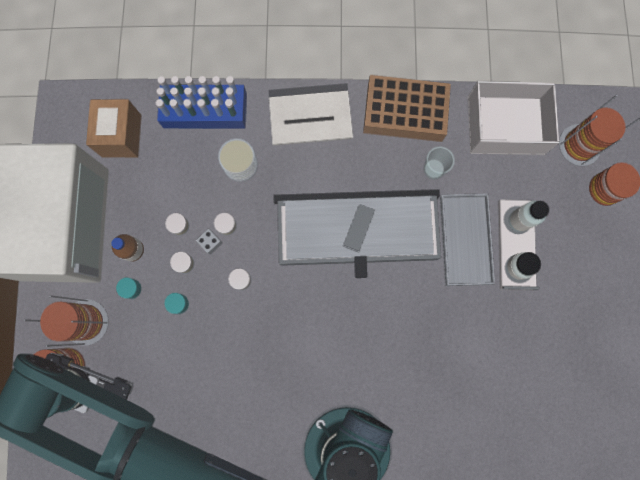

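View pics/scene0.png

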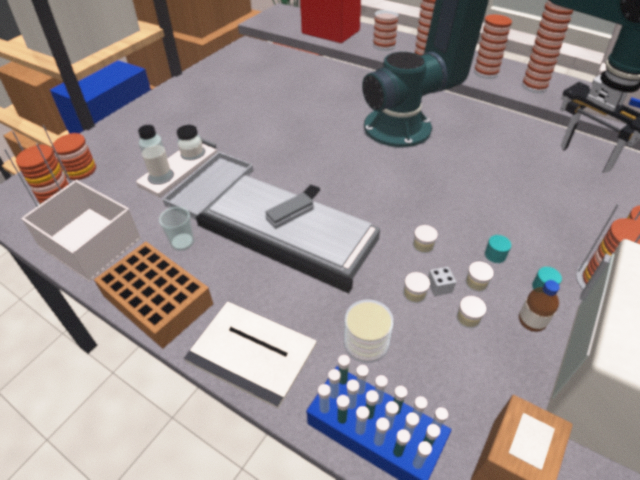

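Four white pots, two turquoise ones to leave, and a jar or bottle at each end of the stand. I'll enlarge both areas.

```bash
python3 - <<'E'
from h import *
t=cv2.imread('pics/top0.png'); s=cv2.imread('pics/scene0.png')
cv2.imwrite('pics/c1.png',cv2.resize(t[180:300,260:560],(800,320),interpolation=cv2.INTER_CUBIC))
a=cv2.resize(t[195:305,145:265],(436,400),interpolation=cv2.INTER_CUBIC)
b=cv2.resize(s[110:210,120:220],(364,400)[::1],interpolation=cv2.INTER_CUBIC) if 0 else cv2.resize(s[115:205,125:205],(356,400),interpolation=cv2.INTER_CUBIC)
cv2.imwrite('pics/c2.png',np.hstack([a,b]))
E
```

```text
(no output)
```

View pics/c1.png

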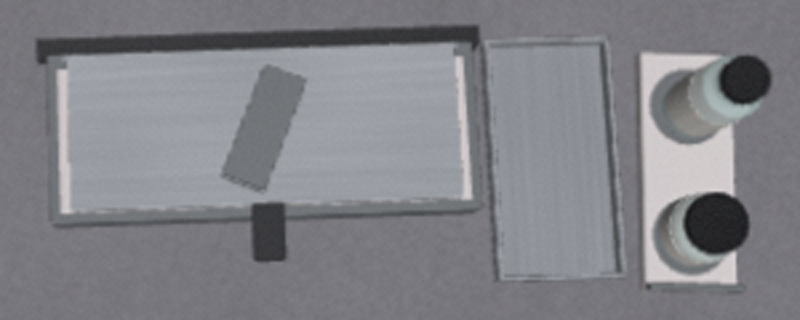

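View pics/c2.png

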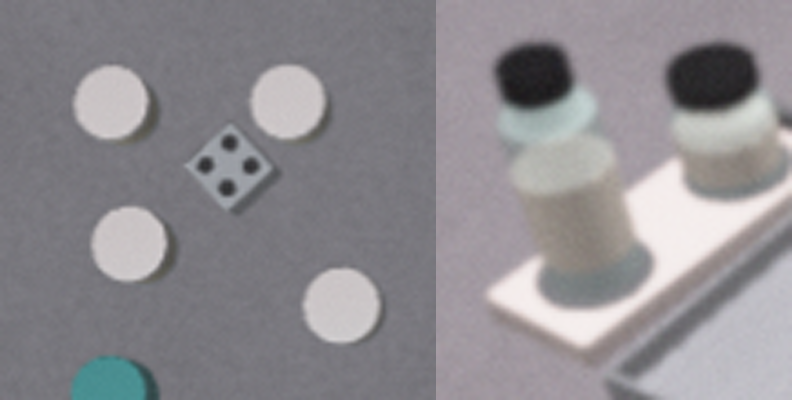

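Jar at the near end (grey lip at crop px (695,288)) and the bottle far, so the panel goes to 90°. All crop pixels go to the world next.

```bash
python3 - <<'E'
from h import *
P=imaging.camera_params('top')
k=3/8
def c1(u,v,z): return px2w('top',260+(u+.5)*k-.5,180+(v+.5)*k-.5,z,P)
def c2(u,v,z): return px2w('top',145+u/3.633,195+v/3.636,z,P)
def quad(n,pts,z):
    q=np.array([c1(*p,z)[:2] for p in pts]); c=q.mean(0)
    e=[q[(i+1)%4]-q[i] for i in range(4)]
    print(n,c.round(4),[round(np.linalg.norm(x)*1000) for x in e],[round(np.degrees(np.arctan2(x[1],x[0])),1) for x in e])
quad('case',[(265,65),(305,80),(268,190),(222,177)],.082)
quad('tab',[(253,204),(284,204),(286,260),(254,261)],.054)
quad('tray',[(485,40),(607,38),(624,277),(498,280)],.025)
quad('stand',[(641,53),(733,55),(737,284),(642,283)],.02)
quad('base',[(48,62),(472,45),(478,208),(54,225)],.041)
print('panel',c1(66,60,.053),c1(455,42,.053),c1(465,203,.053),c1(68,213,.053))
print('jar',c1(716,224,.1),'bottle',c1(745,80,.17))
for n,p in zip('p0 p1 p2 p3 block'.split(),[(112,102),(289,102),(129,244),(341,305),(229,168)]): print(n,c2(*p,.042).round(4))
for n,u,v,z in [('dishes',237,152,.085),('beaker',440,158,.085),('reag',121,242,.12)]: print(n,px2w('top',u,v,z,P).round(3))
E
```

```text
case [ 0.5344 -0.0241] [39, 106, 43, 110] [np.float64(-110.3), np.float64(161.6), np.float64(74.7), np.float64(-20.5)]
tab [ 0.4429 -0.0298] [28, 51, 29, 52] [np.float64(-89.4), np.float64(-178.0), np.float64(92.4), np.float64(1.1)]
tray [ 0.5194 -0.3002] [118, 228, 119, 228] [np.float64(-88.2), np.float64(-178.0), np.float64(91.7), np.float64(1.8)]
stand [ 0.5119 -0.4311] [90, 220, 91, 220] [np.float64(-90.3), np.float64(178.3), np.float64(89.7), np.float64(-1.9)]
base [ 0.5354 -0.0256] [398, 154, 391, 153] [np.float64(-87.0), np.float64(-179.2), np.float64(92.9), np.float64(3.4)]
panel [0.60105371 0.15842969 0.053     ] [ 0.62260268 -0.20321823  0.053     ] [ 0.47164077 -0.20942566  0.053     ] [0.45847679 0.15358512 0.053     ]
jar [ 0.44894141 -0.42581393  0.1       ] bottle [ 0.56544421 -0.43145823  0.17      ]
p0 [0.5478 0.4289 0.042 ]
p1 [0.549  0.3068 0.042 ]
p2 [0.4502 0.4123 0.042 ]
p3 [0.4109 0.2666 0.042 ]
block [0.503  0.3461 0.042 ]
dishes [0.719 0.276 0.085]
beaker [ 0.71  -0.223  0.085]
reag [0.487 0.538 0.12 ]
```

```bash
python3 -m pendant '[[2.6,-4,0,0,0,0,1],[2.6,-4,0,0,0,0,1],[2.6,-4,0,0,0,0,1],[2.6,-4,0,0,0,0,1],[2.6,-4,0,0,0,0,1],[2.6,-4,0,0,0,0,1],[2.6,-4,0,0,0,0,1],[2.6,-4,0,0,0,0,1]]'
```

```text
time: 0.9
tool_pos: [0.3865, 0.1986, 0.2162]
ee_rot: [3.141, -0.0, 2.812]
wrist_force: [0.6, 0.5, -0.6]
width: 0.0938
finger_force: 0.0
```

```bash
python3 -m pendant '[[2.5,-3.7,-1,0,0,0,1],[2.5,-3.7,-1,0,0,0,1],[2.5,-3.7,-1,0,0,0,1],[2.5,-3.7,-1,0,0,0,1],[2.5,-3.7,-1,0,0,0,1],[2.3,-3.7,-1,0,0,0,1],[0,0,-1,0,0,0,0.8],[0,0,0,0,0,0,0.8]]'
python3 - <<'E'
from h import *
P=imaging.camera_params('wrist'); snap('wrist','w1.png'); print(P['t'],robot.get_obs()['tool_pos'])
E
```

```text
time: 1.7
tool_pos: [0.5327, -0.022, 0.1438]
ee_rot: [-3.141, -0.006, 2.81]
wrist_force: [0.1, 0.6, 0.3]
width: 0.0812
finger_force: 0.0
[-0.15093865 -0.49884959  0.17992173] [ 0.53298626 -0.02116055  0.14507447]
```

View pics/w1.png

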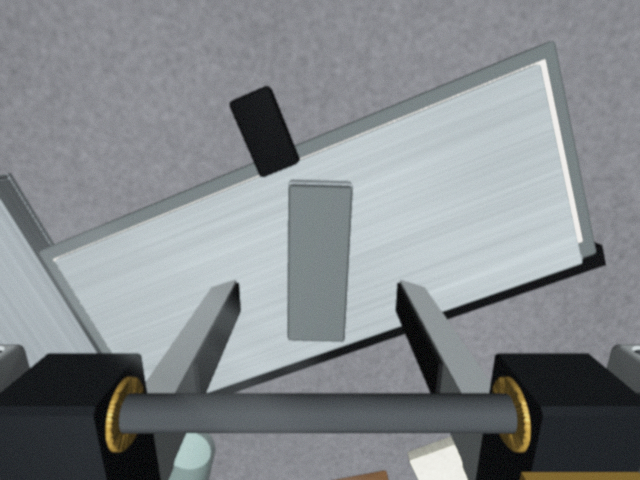

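The case (px 288–352) sits square and centred between the fingers. Now descend and grip.

```bash
python3 -m pendant '[[0,-0.2,-3,0,0,0,0.8],[0,0,-3,0,0,0,0.8],[0,0,-1.5,0,0,0,0.8],[0,0,0,0,0,0,0.8],[0,0,0,0,0,0,0.2],[0,0,0,0,0,0,0.2],[0,0,0,0,0,0,0.2],[0,0,0,0,0,0,0.2]]'
```

```text
time: 2.55
tool_pos: [0.5348, -0.0236, 0.0727]
ee_rot: [3.141, 0.002, 2.812]
wrist_force: [0.5, 0.2, 0.5]
width: 0.0469
finger_force: 0.0
```

```bash
python3 -m pendant '[[0,0,-0.5,0,0,0,0.49],[0,0,0,0,0,0,0.2],[0,0,0,0,0,0,0.2],[0,0,0,0,0,0,0.2],[0,0,1.5,0,0,0,0.2],[0,0,3,0,0,0,0.2],[0,0,3,0,0,0,0.2],[0,0,0,0,0,0,0.2]]'
```

```text
time: 3.35
tool_pos: [0.537, -0.0241, 0.1464]
ee_rot: [3.14, 0.009, 2.812]
wrist_force: [0.6, -0.2, -0.9]
width: 0.0418
finger_force: 29.9
```

```bash
python3 -m pendant '[[-0.2,-3.8,0,0,0,5.3,0.2],[-0.3,-3.8,0,0,0,5.3,0.2],[-0.3,-3.8,0,0,0,5.3,0.2],[-0.3,-3.8,0,0,0,5.5,0.2],[-0.3,-3.8,0,0,0,0,0.2],[-0.2,-3.7,0,0,0,0,0.2],[-0.2,-3.6,0,0,0,0,0.2],[0,0,0,0,0,0,0.2]]'
python3 - <<'E'
from h import *
print(robot.get_obs()['tool_pos'],robot.get_obs()['ee_rot'],robot.get_obs()['joint_positions'])
P=imaging.camera_params('top');im=snap('top','t1.png')
cv2.imwrite('pics/t1c.png',cv2.resize(im[170:300,400:560,::-1],(640,520),interpolation=cv2.INTER_CUBIC))
E
```

```text
time: 4.15
tool_pos: [0.5145, -0.2906, 0.1391]
ee_rot: [-3.141, -0.003, -3.103]
wrist_force: [0.1, 0.3, -0.6]
width: 0.0416
finger_force: 29.9
[ 0.51454182 -0.29056797  0.13906007] [-3.14141647e+00 -3.03047038e-03 -3.10308165e+00] [-6.08862236e-01  2.06300727e-01  1.38994498e+00 -1.96871783e-03
  1.54765805e+00 -2.21812201e+00]
```

```bash
python3 -m pendant '[[0.4,0.3,-3,0,0,0,0.2],[0,0,-3,0,0,0,0.2],[0,0,-3,0,0,0,0.2],[0,0,-1.5,0,0,0,0.2],[0,0,-0.5,0,0,0,0.2],[0,0,-0.4,0,0,0,0.2],[0,0,0,0,0,0,0.2],[0,0,0,0,0,0,0.2]]'
```

```text
time: 5.0
tool_pos: [0.5211, -0.2842, 0.0291]
ee_rot: [-3.14, 0.002, -3.098]
wrist_force: [-0.1, 0.0, -1.4]
width: 0.0417
finger_force: 29.9
```

```bash
python3 -m pendant '[[0,-0.1,-0.6,0,0,0,0.2],[0,0,-0.4,0,0,0,0.2],[0,0,0,0,0,0,0.2]]'
```

```text
time: 5.3
tool_pos: [0.5196, -0.2844, 0.0167]
ee_rot: [3.141, -0.001, -3.098]
wrist_force: [0.8, -0.8, -0.7]
width: 0.0415
finger_force: 29.9
```

```bash
python3 -m pendant '[[0,0,0,0,0,0,0.53],[0,0,0,0,0,0,0.53],[0,0,0,0,0,0,0.53],[0,0,1.5,0,0,0,0.53],[0,0,3,0,0,0,0.53],[0,0,4,0,0,0,0.53],[0,0,4,0,0,0,0.53],[0,0,0,0,0,0,0.53]]'
```

```text
time: 6.1
tool_pos: [0.5237, -0.287, 0.1522]
ee_rot: [-3.132, 0.013, -3.098]
wrist_force: [-0.5, -0.5, 1.5]
width: 0.0497
finger_force: 0.0
```

```bash
python3 -m pendant '[[-1.4,3.6,0,0,0,0,0.6],[-1.4,3.7,0,0,0,0,0.6],[-1.4,3.7,0,0,0,0,0.6],[-1.4,3.7,0,0,0,0,0.6],[-1.4,3.7,0,0,0,0,0.6],[-1.4,3.7,0,0,0,0,0.6],[-1.1,3.5,0,0,0,0,0.6],[0,0,0,0,0,0,0.6]]'
python3 - <<'E'
from h import *
print(robot.get_obs()['tool_pos'],robot.get_obs()['ee_rot'])
P=imaging.camera_params('wrist'); im=snap('wrist','w2.png'); np.save('P2.npy',P)
print(w2px('wrist',[.429,-.0305,.054],P))
E
```

```text
time: 6.9
tool_pos: [0.4238, -0.0254, 0.143]
ee_rot: [3.14, 0.001, -3.093]
wrist_force: [0.4, -0.3, -1.2]
width: 0.0565
finger_force: 0.0
[ 0.42380047 -0.02544255  0.14302553] [ 3.14022096e+00  7.01748323e-04 -3.09302578e+00]
[312.8013782  257.01949939]
```

View pics/w2.png

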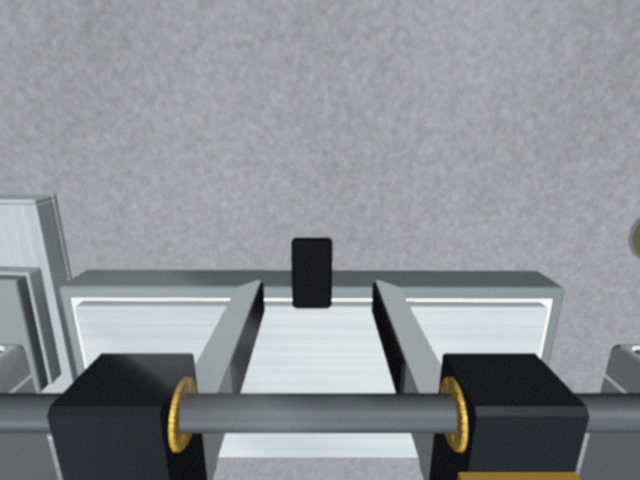

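The tab (px 292–331, rows 238–308) is where I calculated.

```bash
python3 -m pendant '[[0.4,-0.5,-3,0,0,0.3,0.6],[0,0,-3,0,0,0,0.6],[0,0,-3,0,0,0,0.6],[0,0,-1,0,0,0,0.6],[0,0,0,0,0,0,0.6],[0,0,0,0,0,0,0.6]]'
```

```text
time: 7.55
tool_pos: [0.4302, -0.0343, 0.0437]
ee_rot: [-3.141, 0.002, -3.093]
wrist_force: [-0.1, -0.4, 0.4]
width: 0.0563
finger_force: 0.0
```

```bash
python3 -m pendant '[[-0.1,0.3,-0.3,0,0,0,0.6],[0,0,0,0,0,0,0.2],[0,0,0,0,0,0,0.2],[0,0,0,0,0,0,0.2],[0,0,0,0,0,0,0.2],[0,0,0,0,0,0,0.2]]'
python3 - <<'E'
import numpy as np
a=np.radians(np.linspace(0,90,17)); x=-.185*np.cos(a)+.007*np.sin(a); z=.185*np.sin(a)+.007*np.cos(a)
print(np.c_[np.diff(x)*100,np.diff(x)*100*.0523,np.diff(z)*100].round(2).tolist())
E
```

```text
time: 8.15
tool_pos: [0.4283, -0.0297, 0.0399]
ee_rot: [3.139, 0.001, -3.093]
wrist_force: [-0.5, 4.1, 2.4]
width: 0.0297
finger_force: 30.0
[[0.16, 0.01, 1.81], [0.33, 0.02, 1.79], [0.51, 0.03, 1.74], [0.68, 0.04, 1.69], [0.84, 0.04, 1.61], [0.99, 0.05, 1.52], [1.14, 0.06, 1.42], [1.27, 0.07, 1.3], [1.39, 0.07, 1.17], [1.5, 0.08, 1.03], [1.59, 0.08, 0.87], [1.67, 0.09, 0.71], [1.73, 0.09, 0.55], [1.78, 0.09, 0.37], [1.81, 0.09, 0.2], [1.82, 0.1, 0.02]]
```

```bash
python3 -m pendant '[[0.16,0.01,1.81,0,0,0,0.2],[0.33,0.02,1.79,0,0,0,0.2],[0.51,0.03,1.74,0,0,0,0.2],[0.68,0.04,1.69,0,0,0,0.2],[0.84,0.04,1.61,0,0,0,0.2],[0.99,0.05,1.52,0,0,0,0.2],[1.14,0.06,1.42,0,0,0,0.2],[1.27,0.07,1.3,0,0,0,0.2]]'
```

```text
time: 8.95
tool_pos: [0.4848, -0.0271, 0.1661]
ee_rot: [3.14, -0.009, -3.093]
wrist_force: [-1.7, 1.3, -6.4]
width: 0.0296
finger_force: 30.0
```

```bash
python3 -m pendant '[[1.39,0.07,1.17,0,0,0,0.2],[1.5,0.08,1.03,0,0,0,0.2],[1.59,0.08,0.87,0,0,0,0.2],[1.67,0.09,0.71,0,0,0,0.2],[1.73,0.09,0.55,0,0,0,0.2],[1.78,0.09,0.37,0,0,0,0.2],[1.81,0.09,0.2,0,0,0,0.2],[1.82,0.1,0.02,0,0,0,0.2]]'; python3 -m pendant '[[0,0,0,0,0,0,0.2]]'
```

```text
time: 9.75
tool_pos: [0.6186, -0.0211, 0.2175]
ee_rot: [-3.141, -0.006, -3.093]
wrist_force: [-4.8, 0.4, 2.3]
width: 0.0296
finger_force: 30.0
time: 9.85
tool_pos: [0.6215, -0.0209, 0.2174]
ee_rot: [-3.141, 0.0, -3.093]
wrist_force: [1.8, 0.1, 0.9]
width: 0.029
finger_force: 30.0
```

```bash
python3 -m pendant '[[0,0,0,0,0,0,0.6],[0,0,0,0,0,0,0.6],[0,0,0,0,0,0,0.6],[0,0,1,0,0,0,0.6],[0,0,3,0,0,0,0.6],[0,0,3,0,0,0,0.6],[-3,0,0,0,0,0,1],[-5,0,0,0,0,0,1]]'
python3 - <<'E'
from h import *
print(robot.get_obs()['tool_pos'])
P=imaging.camera_params('scene'); im=snap('scene','s2.png')[:,:,::-1].copy()
h=np.array([.6137,-.0208]);ax=np.array([.9986,.0523]);ay=np.array([-.0523,.9986])
for deg,c in [(82,(255,0,0)),(90,(0,0,255)),(98,(0,255,0))]:
    a=np.radians(deg); 
    pts=[[*(h-ax*.145*np.cos(a)+ay*s*.18),.041+.145*np.sin(a)] for s in (-1,1)]
    p=[tuple(int(round(q)) for q in w2px('scene',X,P)) for X in pts]; cv2.line(im,p[0],p[1],c,1)
cv2.imwrite('pics/s2c.png',cv2.resize(im[60:320,120:440],(800,650))[:600])
E
```

```text
time: 10.65
tool_pos: [0.5412, -0.0209, 0.2885]
ee_rot: [-3.141, 0.003, -3.093]
wrist_force: [0.0, -0.1, 0.1]
width: 0.0694
finger_force: 0.0
[ 0.54124196 -0.02086212  0.28845125]
```

View pics/s2c.png

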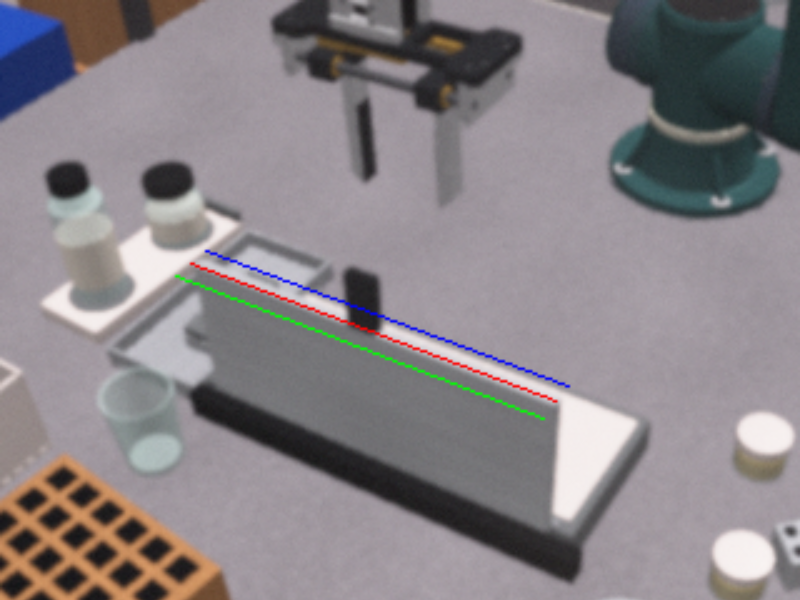

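Panel edge lies on the red 90° line. Next, over the jar.

```bash
python3 -m pendant '[[-0.9,-4.5,0,0,0,-5,1],[-0.9,-4.5,0,0,0,-5,1],[-0.9,-4.5,0,0,0,0,1],[-1,-4.5,0,0,0,0,1],[-1,-4.5,0,0,0,0,1],[-1,-4.5,0,0,0,0,1],[-1,-4.5,-1,0,0,0,1],[-1,-4.5,-1,0,0,0,1]]'; python3 -m pendant '[[-1,-3.5,-2,0,0,0,1],[0,0,0,0,0,0,1],[0,0,0,0,0,0,1]]'
python3 - <<'E'
from h import *
print(robot.get_obs()['tool_pos'],robot.get_obs()['joint_positions'][5])
P=imaging.camera_params('wrist'); im=snap('wrist','w3.png'); np.save('P3.npy',P)
print(w2px('wrist',[.449,-.426,.1],P))
E
```

```text
time: 11.5
tool_pos: [0.4626, -0.3825, 0.2689]
ee_rot: [-3.14, 0.002, 3.016]
wrist_force: [0.1, 1.4, -0.2]
width: 0.0942
finger_force: 0.0
time: 11.8
tool_pos: [0.4527, -0.4157, 0.2472]
ee_rot: [3.14, -0.001, 3.014]
wrist_force: [-0.2, 0.8, 0.5]
width: 0.0943
finger_force: 0.0
[ 0.45273731 -0.41571114  0.24718322] -2.2789096031169613
[307.31464627 226.96090083]
```

View pics/w3.png

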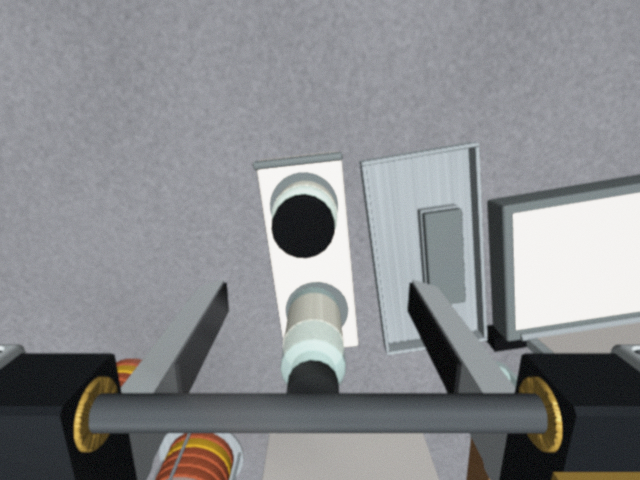

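Jar cap at (303,226), close to the predicted (307,227), and the case lies flat in the tray. Descend on the jar.

```bash
python3 -m pendant '[[-0.4,-1.1,-2,0,0,0,1],[0,0,-3,0,0,0,1],[0,0,-3,0,0,0,1],[0,0,-3,0,0,0,1],[0,0,0,0,0,0,1],[0,0,0,0,0,0,1]]'
```

```text
time: 12.45
tool_pos: [0.4502, -0.4256, 0.1391]
ee_rot: [-3.141, 0.001, 3.018]
wrist_force: [-0.5, 0.2, 0.5]
width: 0.0938
finger_force: 0.0
```

```bash
python3 -m pendant '[[-0.1,-0.1,-3,0,0,0,1],[0,0,-3,0,0,0,1],[0,0,-2.2,0,0,0,1],[0,0,0,0,0,0,1],[0,0,0,0,0,0,0.4],[0,0,0,0,0,0,0.4],[0,0,0,0,0,0,0.4],[0,0,0,0,0,0,0.4]]'; python3 -m pendant '[[0,0,0,0,0,0,0.4],[0,0,0,0,0,0,0.4]]'
```

```text
time: 13.25
tool_pos: [0.4489, -0.4282, 0.0573]
ee_rot: [-3.14, 0.002, 3.016]
wrist_force: [0.4, 1.3, -0.6]
width: 0.0656
finger_force: 0.0
time: 13.45
tool_pos: [0.4488, -0.4282, 0.0571]
ee_rot: [-3.14, 0.002, 3.016]
wrist_force: [-0.3, -0.6, 5.9]
width: 0.0635
finger_force: 30.0
```

```bash
python3 -m pendant '[[0,0,1,0,0,0,0.4],[0,0,3,0,0,0,0.4],[0,0,3,0,0,0,0.4],[0,0,3,0,0,0,0.4],[0.5,2,0,0,0,0,0.4],[1.2,3.5,0,0,0,5,0.4],[1.2,3.5,0,0,0,5,0.4],[1.2,3.5,0,0,0,0,0.4]]'; python3 -m pendant '[[1.2,3.5,0,0,0,0,0.4],[1.2,3.5,0,0,0,0,0.4],[1,2.5,0,0,0,0,0.4],[0.6,1.5,0,0,0,0,0.4],[0,0,0,0,0,0,0.4],[0,0,0,0,0,0,0.4]]'
```

```text
time: 14.25
tool_pos: [0.4884, -0.2993, 0.1528]
ee_rot: [3.138, -0.003, -3.091]
wrist_force: [0.4, 0.2, -2.2]
width: 0.0637
finger_force: 30.0
time: 14.85
tool_pos: [0.5286, -0.1925, 0.1545]
ee_rot: [3.141, -0.002, -3.092]
wrist_force: [-0.7, -1.1, -2.3]
width: 0.0632
finger_force: 30.0
```

```bash
python3 -m pendant '[[0.8,0.7,-3,0,0,0,0.4],[0,0,-2.5,0,0,0,0.4],[0,0,-1,0,0,0,0.4],[0,0,0,0,0,0,0.4],[0,0,0,0,0,0,0.4]]'
```

```text
time: 15.35
tool_pos: [0.5374, -0.1866, 0.0913]
ee_rot: [-3.141, 0.001, -3.094]
wrist_force: [-0.8, 0.0, -2.6]
width: 0.0633
finger_force: 30.0
```

```bash
python3 -m pendant '[[0,0,-0.8,0,0,0,0.4],[0,0,-0.4,0,0,0,0.4],[0,0,0,0,0,0,0.4]]'
```

```text
time: 15.65
tool_pos: [0.5369, -0.1855, 0.0781]
ee_rot: [3.141, -0.001, -3.093]
wrist_force: [0.1, 0.4, -2.8]
width: 0.0636
finger_force: 30.0
```

```bash
python3 -m pendant '[[0,0,-0.2,0,0,0,0.4],[0,0,0,0,0,0,0.85],[0,0,0,0,0,0,0.85],[0,0,0,0,0,0,0.85],[0,0,1,0,0,0,0.85],[0,0,3,0,0,0,0.85],[0,0,4,0,0,0,0.85],[0,0,4,0,0,0,0.85]]'
```

```text
time: 16.45
tool_pos: [0.537, -0.1854, 0.1983]
ee_rot: [3.141, -0.0, -3.093]
wrist_force: [-0.4, -0.5, 0.5]
width: 0.0798
finger_force: 0.0
```

```bash
python3 -m pendant '[[-1.3,4.6,0.5,0,0,0,0.85],[-1.3,4.6,0.5,0,0,0,0.85],[-1.3,4.6,0,0,0,0,0.85],[-1.3,4.6,0,0,0,0,0.85],[-1.3,4.6,0,0,0,0,0.85],[-1.3,4.6,0,0,0,0,0.85],[-1.3,4.6,0,0,0,0,0.85],[-1.3,4.6,0,0,0,0,0.85]]'; python3 -m pendant '[[-1.2,4.6,0,0,0,0,0.85],[-1,3.8,0,0,0,0,0.85],[0,0,0,0,0,0,0.85]]'
python3 - <<'E'
from h import *
print(robot.get_obs()['tool_pos'])
im=snap('top','t4.png')[:,:,::-1]
P=imaging.camera_params('wrist'); np.save('P4.npy',P); w=snap('wrist','w4.png')[:,:,::-1]
cv2.imwrite('pics/m4.png',np.hstack([cv2.resize(im[180:310,140:300],(400,325),interpolation=cv2.INTER_CUBIC),cv2.resize(w,(400,325))]))
print(w2px('wrist',[.411,.267,.042],P),w2px('wrist',[.503,.346,.042],P))
E
```

```text
time: 17.25
tool_pos: [0.4326, 0.1842, 0.2079]
ee_rot: [3.141, 0.002, -3.093]
wrist_force: [1.3, 0.1, 0.0]
width: 0.0798
finger_force: 0.0
time: 17.55
tool_pos: [0.4097, 0.2704, 0.2075]
ee_rot: [3.139, 0.001, -3.086]
wrist_force: [0.3, -1.8, -0.2]
width: 0.0798
finger_force: 0.0
[0.40969568 0.27042709 0.20748618]
[318.28614865 224.97404159] [392.9096109  319.00244153]
```

View pics/m4.png

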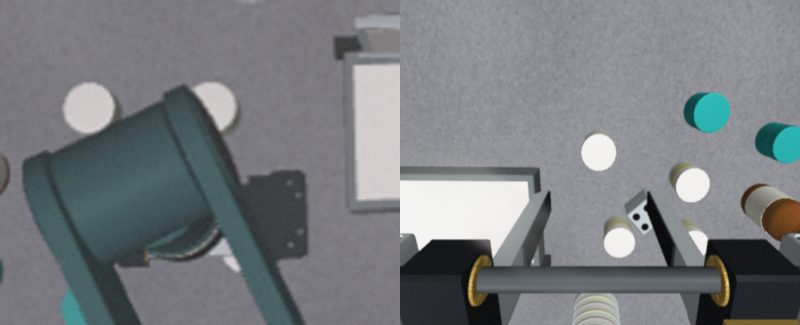

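```bash
python3 - <<'E'
from h import *
P=np.load('P4.npy',allow_pickle=True).item()
for u,v in [(598,151),(690,182),(619,236),(638,212)]: print(px2w('wrist',(u-400)*1.6,v*1.477,.042,P).round(3))
E
python3 -m pendant '[[0.1,-0.3,-3,0,0,0,0.85],[0,0,-4,0,0,0,0.85],[0,0,-4,0,0,0,0.85],[0,0,-4,0,0,0,0.85],[0,0,-2.5,0,0,0,0.85],[0,0,-1,0,0,0,0.85],[0,0,0,0,0,0,0.85]]'
```

```text
[0.409 0.266 0.042]
[0.447 0.408 0.042]
[0.539 0.307 0.042]
[0.497 0.333 0.042]
time: 18.35
tool_pos: [0.412, 0.2619, 0.0206]
ee_rot: [-3.14, -0.002, -3.095]
wrist_force: [-0.0, 0.0, 0.8]
width: 0.0799
finger_force: 0.0
```

```bash
python3 -m pendant '[[-0.1,0.4,0,0,0,0,0.85],[0,0,0,0,0,0,0.3],[0,0,0,0,0,0,0.3],[0,0,0,0,0,0,0.3],[0,0,0,0,0,0,0.3],[0,0,0,0,0,0,0.3],[0,0,0,0,0,0,0.3]]'
```

```text
time: 19.05
tool_pos: [0.4115, 0.2678, 0.0221]
ee_rot: [3.141, 0.001, -3.092]
wrist_force: [-1.7, -0.6, 2.9]
width: 0.0519
finger_force: 30.0
```

```bash
python3 -m pendant '[[0,0,1.5,0,0,0,0.3],[0,0,3.5,0,0,0,0.3],[0,0,4,0,0,0,0.3],[0.5,-2.5,2,0,0,0,0.3],[1.2,-4.5,0,0,0,0,0.3],[1.2,-4.5,0,0,0,0,0.3],[1.2,-4.5,0,0,0,0,0.3],[1.2,-4.5,0,0,0,0,0.3]]'; python3 -m pendant '[[1.2,-4.5,0,0,0,0,0.3],[1.2,-4.5,0,0,0,0,0.3],[1.2,-4,0,0,0,0,0.3],[0.6,-2.5,0,0,0,0,0.3],[0,0,0,0,0,0,0.3],[0,0,0,0,0,0,0.3]]'
```

```text
time: 19.85
tool_pos: [0.464, 0.0608, 0.1311]
ee_rot: [3.142, -0.0, -3.092]
wrist_force: [0.5, -0.3, -1.9]
width: 0.0516
finger_force: 30.0
time: 20.45
tool_pos: [0.5057, -0.0924, 0.1307]
ee_rot: [3.14, -0.002, -3.094]
wrist_force: [-0.5, 1.0, -1.3]
width: 0.0517
finger_force: 30.0
```

```bash
python3 -m pendant '[[0,0,-3,0,0,0,0.3],[0,0,-2.5,0,0,0,0.3],[0,0,-1,0,0,0,0.3],[0,0,0,0,0,0,0.3],[0,0,0,0,0,0,0.3]]'
```

```text
time: 20.95
tool_pos: [0.5067, -0.0919, 0.0674]
ee_rot: [-3.141, 0.001, -3.091]
wrist_force: [-0.6, 0.6, -0.9]
width: 0.0514
finger_force: 30.0
```

```bash
python3 -m pendant '[[0,0,-0.4,0,0,0,0.3],[0,0,0,0,0,0,0.3],[0,0,0,0,0,0,0.72],[0,0,0,0,0,0,0.72],[0,0,0,0,0,0,0.72],[0,0,1,0,0,0,0.72],[0,0,4,0,0,0,0.72],[0,0,4,0,0,0,0.85]]'; python3 -m pendant '[[-0.5,4.7,0,0,0,0,0.85],[-0.5,4.7,0,0,0,0,0.85],[-0.5,4.7,0,0,0,0,0.85],[-0.5,4.7,0,0,0,0,0.85],[-0.5,4.7,0,0,0,0,0.85],[-0.5,4.7,0,0,0,0,0.85],[-0.5,4.7,0,0,0,-8,0.85],[-0.5,4.7,0,0,0,-8,0.85]]'
```

```text
time: 21.75
tool_pos: [0.5054, -0.0923, 0.1532]
ee_rot: [3.141, -0.002, -3.093]
wrist_force: [0.8, 0.4, 0.7]
width: 0.0729
finger_force: 0.0
time: 22.55
tool_pos: [0.4664, 0.2825, 0.1537]
ee_rot: [3.141, 0.001, 2.914]
wrist_force: [0.7, -0.3, -0.2]
width: 0.0797
finger_force: 0.0
```

```bash
python3 -m pendant '[[-0.4,3.2,0,0,0,-8,0.85],[-0.4,3.2,0,0,0,-8,0.85],[-0.4,3.2,0,0,0,-8,0.85],[-0.4,3.2,0,0,0,-8,0.85],[0,0,0,0,0,0,0.85],[0,0,0,0,0,0,0.85]]'
cat > pots.py <<'E'
from h import *
import sys
# wrist picture: centres of white round caps (z .042) 
o=robot.get_obs(); P=imaging.camera_params('wrist'); im=snap('wrist',sys.argv[1])
hsv=cv2.cvtColor(im,cv2.COLOR_RGB2HSV); m=((hsv[...,1]<25)&(hsv[...,2]>205)).astype('uint8')
n,l,s,c=cv2.connectedComponentsWithStats(m)
print(o['tool_pos'].round(4),o['ee_rot'].round(3))
for i in range(1,n):
    if s[i,4]>400: print(c[i].round(0),s[i,2:5],px2w('wrist',*c[i],.042,P).round(4))
E
python3 pots.py w5.png
```

```text
time: 23.15
tool_pos: [0.4506, 0.4089, 0.1529]
ee_rot: [-3.142, 0.001, 2.364]
wrist_force: [0.1, -0.4, 0.6]
width: 0.08
finger_force: 0.0
[0.4506 0.4089 0.1529] [-3.142e+00  1.000e-03  2.364e+00]
[324. 237.] [  65   64 3324] [0.4508 0.413  0.042 ]
[436. 292.] [ 48  45 943] [0.5481 0.4446 0.042 ]
[313. 330.] [  50   46 1473] [0.503  0.3495 0.042 ]
[317. 382.] [  57   25 1104] [0.5415 0.3163 0.042 ]
[187. 472.] [ 39  21 424] [0.5263 0.1566 0.042 ]
```

View pics/w5.png

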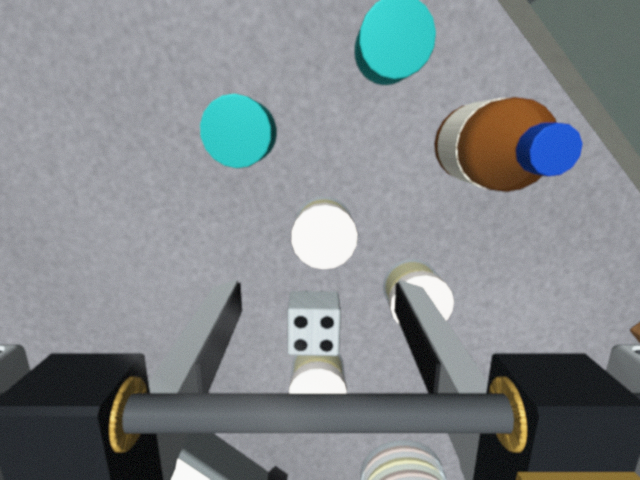

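Pot at (.4508,.413). I'll turn 16° further so the gripper body clears the reagent bottle, then descend.

```bash
python3 -m pendant '[[0,0.3,-1,0,0,-8,0.85],[0,0,-2,0,0,-8,0.85],[0,0,-3,0,0,0,0.85],[0,0,-3.5,0,0,0,0.85],[0,0,-2.5,0,0,0,0.85],[0,0,-0.8,0,0,0,0.85],[0,0,0,0,0,0,0.85],[0,0,0,0,0,0,0.85]]'
```

```text
time: 24.0
tool_pos: [0.4519, 0.4117, 0.0264]
ee_rot: [3.139, -0.0, 2.082]
wrist_force: [0.1, -0.1, 1.0]
width: 0.08
finger_force: 0.0
```

```bash
python3 -m pendant '[[-0.1,0.1,-0.5,0,0,0,0.85],[0,0,0,0,0,0,0.3],[0,0,0,0,0,0,0.3],[0,0,0,0,0,0,0.3],[0,0,0,0,0,0,0.3],[0,0,0,0,0,0,0.3]]'; python3 -m pendant '[[0,0,0,0,0,0,0.3],[0,0,1.5,0,0,0,0.3],[0,0,3.5,0,0,0,0.3],[0,0,4,0,0,0,0.3],[0.3,-2,2,0,0,8,0.3],[1,-4.5,0,0,0,8,0.3],[1,-4.5,0,0,0,8,0.3],[1,-4.5,0,0,0,8,0.3]]'
```

```text
time: 24.6
tool_pos: [0.45, 0.4129, 0.02]
ee_rot: [3.14, -0.0, 2.082]
wrist_force: [-0.4, 0.9, 0.7]
width: 0.0515
finger_force: 30.0
time: 25.4
tool_pos: [0.4825, 0.2565, 0.1306]
ee_rot: [3.141, 0.001, 2.646]
wrist_force: [0.8, -0.3, -1.2]
width: 0.0516
finger_force: 30.0
```

```bash
python3 -m pendant '[[1,-4.6,0,0,0,8,0.3],[1,-4.6,0,0,0,8,0.3],[1,-4.6,0,0,0,8,0.3],[1,-4.6,0,0,0,7,0.3],[1,-4.6,0,0,0,0,0.3],[0.9,-3.4,0,0,0,0,0.3],[0,0,0,0,0,0,0.3],[0,0,0,0,0,0,0.3]]'
```

```text
time: 26.2
tool_pos: [0.5406, -0.0017, 0.1299]
ee_rot: [3.141, -0.0, -3.119]
wrist_force: [-0.7, -0.1, -1.5]
width: 0.0517
finger_force: 30.0
```

```bash
python3 -m pendant '[[0.2,-1,-3,0,0,0,0.3],[0,0,-2.7,0,0,0,0.3],[0,0,-1,0,0,0,0.3],[0,0,0,0,0,0,0.3],[0,0,0,0,0,0,0.3]]'
```

```text
time: 26.7
tool_pos: [0.5432, -0.0103, 0.0635]
ee_rot: [3.141, 0.001, -3.116]
wrist_force: [-0.4, 1.0, 0.4]
width: 0.0513
finger_force: 30.0
```

Next p1 at (.545,.310), whose closing direction must keep clear of the block.

```bash
python3 -m pendant '[[0,0,-0.2,0,0,0,0.3],[0,0,0,0,0,0,0.72],[0,0,0,0,0,0,0.72],[0,0,0,0,0,0,0.72],[0,0,1,0,0,0,0.72],[0,0,4,0,0,0,0.72],[0,0,4,0,0,0,0.85],[0,0,1,0,0,0,0.85]]'; python3 -m pendant '[[-0.5,4.4,0.5,0,0,0,0.85],[-0.5,4.4,0.5,0,0,-7,0.85],[0,4.4,0,0,0,-7,0.85],[0,4.4,0,0,0,-7,0.85],[0.5,4.4,0,0,0,-7,0.85],[0.5,4.4,0,0,0,-7,0.85],[0,4,0,0,0,0,0.85],[0,0,0,0,0,0,0.85]]'; python3 pots.py w6.png
```

```text
time: 27.5
tool_pos: [0.5457, -0.0117, 0.1672]
ee_rot: [-3.14, 0.011, -3.117]
wrist_force: [1.7, -0.1, 1.2]
width: 0.0785
finger_force: 0.0
time: 28.3
tool_pos: [0.5417, 0.2973, 0.1695]
ee_rot: [3.141, -0.002, 2.561]
wrist_force: [-0.4, -1.1, -0.2]
width: 0.0798
finger_force: 0.0
[0.5417 0.2973 0.1695] [ 3.141e+00 -2.000e-03  2.561e+00]
[469. 150.] [  67   68 3526] [0.5481 0.43   0.042 ]
[347. 161.] [  63   63 1785] [0.5038 0.3477 0.042 ]
[107. 315.] [  193   137 12587] [0.5003 0.1025 0.042 ]
[328. 297.] [  58   56 2533] [0.5915 0.2727 0.042 ]
[399. 458.] [ 80  34 574] [0.7771 0.237  0.042 ]
[346. 467.] [  90   36 1675] [0.7586 0.1867 0.042 ]
```

View pics/w6.png

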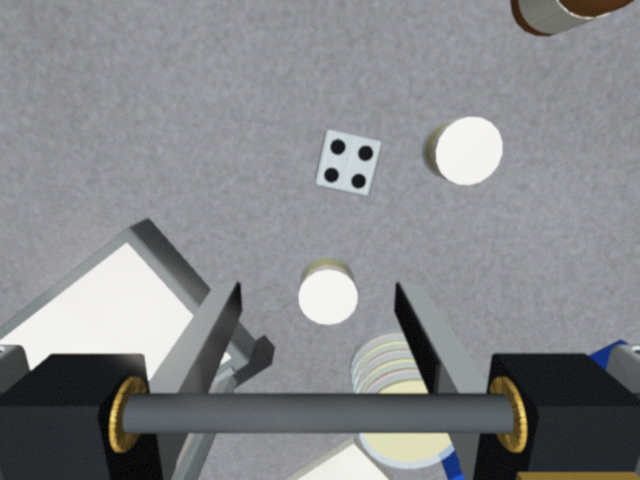

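The pot has been knocked to about (.590,.274); its cap is at (328,294). I'll move over it and re-measure.

```bash
python3 -m pendant '[[2.4,-1.1,0,0,0,0,0.85],[2.4,-1.1,-2,0,0,0,0.85],[0,0,-2,0,0,0,0.85],[0,0,0,0,0,0,0.85],[0,0,0,0,0,0,0.85]]'; python3 pots.py w7.png
```

```text
time: 28.85
tool_pos: [0.5905, 0.2696, 0.1303]
ee_rot: [-3.14, -0.001, 2.554]
wrist_force: [0.8, 0.2, -0.2]
width: 0.0796
finger_force: 0.0
[0.5905 0.2696 0.1303] [-3.140e+00 -1.000e-03  2.554e+00]
[497.  60.] [  81   89 5641] [0.5481 0.4301 0.042 ]
[348.  77.] [  76   81 2851] [0.5045 0.3475 0.042 ]
[ 86. 287.] [  197   186 23155] [0.5188 0.1087 0.042 ]
[325. 248.] [  70   69 3756] [0.5915 0.2728 0.042 ]
[347. 463.] [ 127   47 3260] [0.7649 0.1811 0.042 ]
[415. 445.] [ 75  19 581] [0.7813 0.2397 0.042 ]
```

```bash
python3 -m pendant '[[0.1,0.3,-3,0,0,0,0.85],[0,0,-3.5,0,0,0,0.85],[0,0,-3,0,0,0,0.85],[0,0,-1,0,0,0,0.85],[0,0,0,0,0,0,0.85],[0,0,0,0,0,0,0.85]]'
```

```text
time: 29.5
tool_pos: [0.5931, 0.2743, 0.028]
ee_rot: [3.139, 0.002, 2.555]
wrist_force: [-0.3, -0.0, 1.2]
width: 0.0802
finger_force: 0.0
```

```bash
python3 -m pendant '[[-0.1,-0.1,-0.6,0,0,0,0.85],[0,0,0,0,0,0,0.3],[0,0,0,0,0,0,0.3],[0,0,0,0,0,0,0.3],[0,0,0,0,0,0,0.3],[0,0,0,0,0,0,0.3]]'; python3 -m pendant '[[0,0,0,0,0,0,0.3],[0,0,1.5,0,0,0,0.3],[0,0,4,0,0,0,0.3],[-1,-1,4,0,0,0,0.3],[-2,-3,2,0,0,7,0.3],[-2,-4.4,0,0,0,7,0.3],[-2,-4.4,0,0,0,7,0.3],[-1.4,-4.4,0,0,0,7,0.3]]'; python3 -m pendant '[[-1,-3.9,0,0,0,7,0.3],[0,0,0,0,0,0,0.3],[0,0,0,0,0,0,0.3]]'
```

```text
time: 30.1
tool_pos: [0.5912, 0.273, 0.02]
ee_rot: [3.14, 0.001, 2.555]
wrist_force: [0.8, 0.4, 1.0]
width: 0.0515
finger_force: 30.0
time: 30.9
tool_pos: [0.5053, 0.0995, 0.1355]
ee_rot: [-3.141, 0.001, 3.05]
wrist_force: [0.3, 0.0, -0.9]
width: 0.0516
finger_force: 30.0
time: 31.2
tool_pos: [0.4967, 0.0612, 0.1353]
ee_rot: [3.141, 0.001, -3.121]
wrist_force: [0.5, 1.0, -2.1]
width: 0.0516
finger_force: 30.0
```

```bash
python3 -m pendant '[[0.2,0.1,-3,0,0,0,0.3],[0,0,-3,0,0,0,0.3],[0,0,-1,0,0,0,0.3],[0,0,0,0,0,0,0.3],[0,0,0,0,0,0,0.3]]'
```

```text
time: 31.7
tool_pos: [0.4997, 0.0635, 0.0656]
ee_rot: [3.141, 0.001, -3.116]
wrist_force: [0.2, -0.7, -1.5]
width: 0.0516
finger_force: 30.0
```

```bash
python3 -m pendant '[[0,0,-0.35,0,0,0,0.3],[0,0,0,0,0,0,0.72],[0,0,0,0,0,0,0.72],[0,0,0,0,0,0,0.72],[0,0,1,0,0,0,0.72],[0,0,4,0,0,0,0.72],[0,0,4,0,0,0,0.85],[0,0,0,0,0,0,0.85]]'; python3 -m pendant '[[0.5,4.1,0.5,0,0,0,0.85],[0.5,4.1,0,0,0,-8,0.85],[0.5,4.1,0,0,0,-8,0.85],[0.5,4.1,0,0,0,-8,0.85],[0.5,4.1,0,0,0,-8,0.85],[0.5,4.1,0,0,0,-8,0.85],[0.5,4.1,0,0,0,-8,0.85],[0.5,4.1,0,0,0,-8,0.85]]';  python3 -m pendant '[[0.4,3.6,0,0,0,-8,0.85],[0,0,0,0,0,-8,0.85],[0,0,-1,0,0,0,0.85],[0,0,0,0,0,0,0.85]]'; python3 pots.py w8.png
```

```text
time: 32.5
tool_pos: [0.5028, 0.0628, 0.159]
ee_rot: [-3.142, 0.014, -3.117]
wrist_force: [-0.1, 0.1, 0.9]
width: 0.0787
finger_force: 0.0
time: 33.3
tool_pos: [0.5386, 0.3924, 0.156]
ee_rot: [-3.141, 0.0, 2.183]
wrist_force: [0.6, 0.1, 0.4]
width: 0.0798
finger_force: 0.0
time: 33.7
tool_pos: [0.5419, 0.4259, 0.1436]
ee_rot: [-3.138, 0.001, 1.912]
wrist_force: [0.1, -0.5, -0.2]
width: 0.0799
finger_force: 0.0
[0.5419 0.4259 0.1436] [-3.138e+00  1.000e-03  1.912e+00]
[330. 240.] [  68   66 3522] [0.5484 0.4305 0.042 ]
[254. 315.] [ 46  60 892] [0.5131 0.3516 0.042 ]
[410. 449.] [ 61  46 579] [0.6837 0.2697 0.042 ]
```

```bash
python3 -m pendant '[[0.6,0.4,-3,0,0,0,0.85],[0,0,-4,0,0,0,0.85],[0,0,-3.5,0,0,0,0.85],[0,0,-1.2,0,0,0,0.85],[0,0,0,0,0,0,0.85],[0,0,0,0,0,0,0.85]]'
```

```text
time: 34.35
tool_pos: [0.5499, 0.431, 0.0311]
ee_rot: [3.139, -0.001, 1.909]
wrist_force: [-0.3, -0.2, 0.1]
width: 0.08
finger_force: 0.0
```

```bash
python3 -m pendant '[[-0.1,-0.1,-1,0,0,0,0.85],[0,0,0,0,0,0,0.85],[0,0,0,0,0,0,0.3],[0,0,0,0,0,0,0.3],[0,0,0,0,0,0,0.3],[0,0,0,0,0,0,0.3],[0,0,0,0,0,0,0.3],[0,0,0,0,0,0,0.3]]'; python3 -m pendant '[[0,0,1.5,0,0,0,0.3],[0,0,4,0,0,0,0.3],[0,0,4,0,0,0,0.3],[-0.2,-2,2,0,0,8,0.3],[-0.2,-3.8,0,0,0,8,0.3],[-0.2,-3.8,0,0,0,8,0.3],[-0.2,-3.8,0,0,0,8,0.3],[-0.2,-3.8,0,0,0,8,0.3]]'; python3 -m pendant '[[-0.2,-3.8,0,0,0,8,0.3],[-0.2,-3.8,0,0,0,8,0.3],[0,-3.5,0,0,0,8,0.3],[0,0,0,0,0,8,0.3],[0,0,0,0,0,0,0.3],[0,0,0,0,0,0,0.3]]'
```

```text
time: 35.15
tool_pos: [0.5481, 0.43, 0.0194]
ee_rot: [3.141, -0.0, 1.909]
wrist_force: [0.3, 0.5, 0.9]
width: 0.0517
finger_force: 30.0
time: 35.95
tool_pos: [0.5374, 0.2564, 0.135]
ee_rot: [3.141, 0.0, 2.614]
wrist_force: [0.4, -1.1, -1.7]
width: 0.0515
finger_force: 30.0
time: 36.55
tool_pos: [0.5338, 0.147, 0.1347]
ee_rot: [3.141, 0.001, -3.12]
wrist_force: [-0.4, 0.3, -1.4]
width: 0.0513
finger_force: 30.0
```

```bash
python3 -m pendant '[[0.1,-0.5,-3,0,0,0,0.3],[0,0,-3,0,0,0,0.3],[0,0,-1,0,0,0,0.3],[0,0,0,0,0,0,0.3],[0,0,-0.2,0,0,0,0.3],[0,0,0,0,0,0,0.3]]'
```

```text
time: 37.15
tool_pos: [0.5359, 0.1423, 0.0637]
ee_rot: [3.141, 0.003, -3.117]
wrist_force: [0.1, -0.1, -0.7]
width: 0.0518
finger_force: 30.0
```

```bash
python3 -m pendant '[[0,0,-0.25,0,0,0,0.3],[0,0,0,0,0,0,0.72],[0,0,0,0,0,0,0.72],[0,0,0,0,0,0,0.72],[0,0,1,0,0,0,0.72],[0,0,4,0,0,0,0.72],[0,0,5,0,0,0,0.72],[-3,0,3,0,0,0,0.72]]'; python3 -m pendant '[[-4,0,0,0,0,0,0.72],[-4,1,0,0,0,0,0.72],[-4,1,0,0,0,0,0.72],[-2,1,0,0,0,0,0.72],[0,0,0,0,0,0,0.72],[0,0,0,0,0,0,0.72]]'
python3 - <<'E'
from h import *
a=snap('top','t9.png')[160:310,140:560,::-1]; b=snap('scene','s9.png')[90:330,100:500,::-1]
cv2.imwrite('pics/m9.png',np.vstack([cv2.resize(a,(600,214)),cv2.resize(b,(600,360))]))
P=imaging.camera_params('top')
E
```

```text
time: 37.95
tool_pos: [0.5077, 0.1417, 0.1941]
ee_rot: [3.141, 0.007, -3.118]
wrist_force: [-0.2, 0.8, 1.0]
width: 0.0679
finger_force: 0.0
time: 38.55
tool_pos: [0.3652, 0.1718, 0.1905]
ee_rot: [3.141, 0.003, -3.116]
wrist_force: [0.4, 0.4, -0.4]
width: 0.0675
finger_force: 0.0
```

View pics/m9.png

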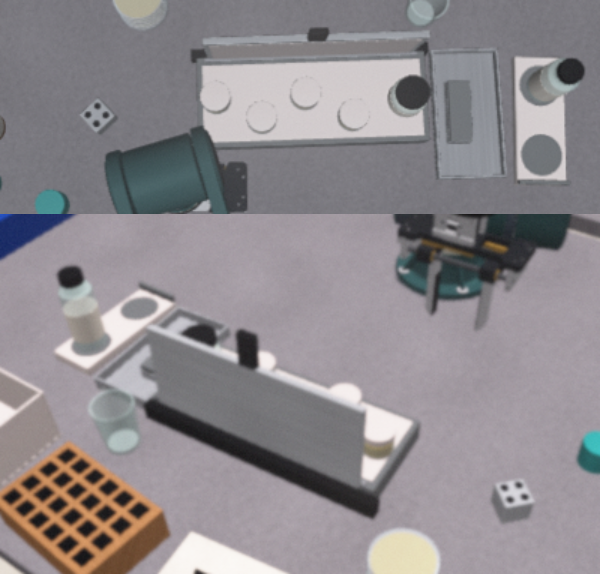

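All four pots and the jar stand on the stage, the panel is upright, the case lies flat in the tray and the bottle is at the far end.

```bash
python3 -c "
from bench import robot
print(robot.close_job())"
```

```text
the job is handed in; nothing more can be done
None
```

The job is handed in, though no verdict came back: the case lies flat in the tray, the panel is up at 90° because the jar was next, the jar and all four white-capped pots (one had been knocked aside mid-run) stand on the stage, the bottle waits at its end of the stand, and nothing else on the bench was seen to have moved.

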